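Close the balance's draft shield and tare it

ROBOT

A 6-joint arm with a two-finger parallel gripper is mounted at the origin on the work surface. World frame = base frame: x ahead of the robot, y to its left, z up, the work surface at z = 0. Lengths are in mm, angles in rad, forces in N, time in s.
With the tool pointing down it reaches from about 400 to 825 mm from the base axis. Payload 7 kg.
Tool frame: the origin (TCP) lies where the fingers leave the gripper's body, on its centre line; the fingertips stand 66 mm ahead of it and the grasp point (between the pads) lies 47 mm ahead of it; z points along the fingers, y is the line along which they close (so a half turn about z gives the same grasp; the last joint's range is limited). The gripper opens to 88 mm and grips with 3 to 60 N. Pads are 19 mm wide; open, the fingers measure 130 mm over their backs; the gripper's body (78 mm by 193 mm) begins 47 mm behind the grasp point.
Start: joints at [1.512, 0.359, 0.012, 0, -1.224, -0.288], TCP at [229.433, 634.788, 292.161] pointing down, gripper open.
Joint ranges: [-3.07, 3.07], [-1.43, 2.12], [-1.02, 1.25], [-3.03, 1.67], [-3.05, -0], [-3.03, 3.03]. Speed limits (rad/s): [2.39, 2.39, 3.01, 3.14, 3.14, 3.14].

INTERFACE

Orientations are given as a rotation vector (axis times angle).
In Python, from workcell import manip gives the robot as it stands. The module is installed in compiled form; this text tells all that it offers.
- The arm moves only by the shell command python3 -m crank 'ROWS' [FORCE]. ROWS is text: rows parted by semicolons, each of 7 numbers parted by spaces: the shift along the tool's x, y, z in units of 40 mm (1.0 is 40 mm), then the turn, a rotation vector about the tool's x, y, z in units of 0.15 rad (1.0 is 0.15 rad), then the opening, from -1 (shut) to 1 (fully open). A call has 1 to 10 rows; each row shifts and turns the commanded pose from where the row before left it, along the tool's axes as they then stand; what a row does not reach is not made up. A row lasts 1/10 s, in which the tool goes at most 50 mm and 8.59 degrees, less where a joint would pass 70% of its speed; a pose out of reach is approached as far as the arm can. A call with a number of a shift or a turn outside -1 to 1 is refused whole. A call with a gripper value outside its range is refused whole. The fingers move at their own pace and stop on an object; FORCE is the grip in N (left out, the last holds). Time passes only in rows, so rows that do not move let the fingers close. It gives the time, the measured TCP pose, the force, the opening and the grip force at its end, in the units of the state.
- manip.sense(): the state, without advancing time (a new reading comes with each control period).
- manip.snapshot(name): name is "scene" or "top" or "wrist"; returns the picture (400x640x3 uint8, red, green, blue); there is no depth.
- manip.camera_params(name): a dict with "fx", "fy", "cx", "cy" (pixels), "world_from_camera" (4x4, takes a point from camera to world coordinates). Camera axes: x right, y up, looking along -z (the intrinsics and any distortion apply to the point x, -y, -z); pixel columns grow to the right and rows downward; lengths in mm; the calibration is good to about 2 mm. A picture is of the moment at which its call begins: read the wrist's pose just before it. camera_params takes no time and is no camera call; for the wrist camera it gives the pose at the moment of the call.
- manip.job_done(): hands the job in; it is judged then, once.
The state is a dict: "t": time; "qpos": joint angles; "dq": joint speeds; "joint_torque": joint torques, N m; "tcp_pos": TCP position; "tcp_rot": TCP orientation; "wrist_force": force on the tool from outside, world axes, zero at the start; "wrist_torque": the same for the moment, N m; "gripper_width": finger opening in mm; "gripper_force": force on a finger pad.
Only numpy, scipy, OpenCV 4.12 (cv2) and the standard library are available. Lean on these libraries where they do the work, as an engineer would, in place of code of your own. Each camera call takes 0.05 s, during which the arm holds its last target. There are 200 camera calls.

TASK

The balance was left open after cleaning and an empty vial now stands on its pan. With the fingertips, gently push the left, right and top glass panes of its draft shield fully shut by their teal grip bars, and only when all three are shut press the blue tare key right down and let it go. Do not press the red key, and do not disturb the vial on the pan or the things standing around the balance.

Things in the scene. Friction and masses are not known exactly. Their poses are not given: they have to be found in the camera images.
- balance: white laboratory balance with glass draft shield, fixed, 360 (x) x 210 (y) x 260 mm high. Origin at table height under its centre; +x from its front (dark console with keys, x = -180 mm, robot side) to its rear, y left, z up. Chamber x -90 to +70 mm; front glass fixed at x = -90. Console 45 mm high, rising under the sloping display from 45 at x = -148 to 73 mm at x = -95
- pane_left (a joint): glass left side pane (+y side), 155 long x 163 high x 5 mm, 0.3 kg, outer face at balance y = +97.5 mm. Value in m: 0 = fully shut, grows as it slides to the rear (balance +x), 0.095 = fully open. Starts 0.035 to 0.09 open, slides at 2 to 4 N, stays where left, rigid stop when shut
- handle_left (a point): centre of the top end (235 mm above the table) of the teal upright grip bar at the left pane's front edge; moves with the pane. Bar 12 mm along balance x, 130 to 235 mm above the table, standing 26 mm out of the glass (balance y +97.5 to +123.5; this point +110.5); free space for a fingertip behind it (+x), outside the glass. Axes as the balance
- pane_right (a joint): glass right side pane (-y side), 155 long x 163 high x 5 mm, 0.3 kg, outer face at balance y = -97.5 mm. Value in m: 0 = fully shut, grows as it slides to the rear (balance +x), 0.095 = fully open. Starts 0.035 to 0.09 open, slides at 2 to 4 N, stays where left, rigid stop when shut
- handle_right (a point): centre of the top end (235 mm above the table) of the teal upright grip bar at the right pane's front edge; moves with the pane. Bar 12 mm along balance x, 130 to 235 mm above the table, standing 26 mm out of the glass (balance y -97.5 to -123.5; this point -110.5); free space for a fingertip behind it (+x), outside the glass. Axes as the balance
- pane_top (a joint): the glass top pane, lying flat, 155 long x 176 wide x 5 mm, upper face 260 mm above the table, 0.3 kg. Value in m: 0 = fully shut, grows as it slides to the rear (balance +x), 0.095 = fully open; starts 0.035 to 0.09 open, needs 2 to 4 N to slide, stays where left, rigid stop when shut
- handle_top (a point): centre of the top (282 mm above the table) of the teal grip bar on the front of the top pane; moves with the pane. The bar is 12 mm along balance x, 64 mm along y, and stands 22 mm above the glass. Its axes are the balance's
- key_tare (a joint): the blue tare key, front left of the console. Value in m: 0 = up, 0.004 = fully down; spring key, starts to move at about 1 N, fully down at about 4 N, comes back up when let go. 0.003 or more counts as pressed
- tare_face (a point): centre of the upper face of the blue tare key, 51.5 mm above the table when up; key face 24 mm along balance x, 44 mm along y, level. The front glass of the chamber (260 mm high) is 70 mm behind this point
- key_power (a joint): the red on/off key, front right of the console, like the tare key: 0 = up, 0.004 = fully down. Not to be pressed
- pan (a point): centre of the upper face of the round steel weighing pan (90 mm diameter), 90 mm above the table, in the chamber
- vial: small open glass vial, 30 mm diameter, 48 mm high, 30 g, standing on the pan inside the chamber; origin at the centre of its underside, z up
- reagent_bottle: brown reagent bottle with red cap, 92 mm diameter, 174 mm high, standing beside the balance; origin at the centre of its underside
- wash_bottle: white wash bottle with green cap and bent green spout (50 mm to its -x), 74 mm diameter, 178 mm high; origin at the centre of its underside
- beaker: empty glass beaker, 70 mm diameter, 95 mm high; origin at the centre of its underside
- jar: small amber jar with black cap, 44 mm diameter, 55 mm high; origin at the centre of its underside
- brush: cleaning brush lying beside the balance, 155 mm along its x, 16 mm high; origin on the table 80 mm from the handle's end
- spatula: flat steel spatula lying beside the balance, 158 mm along its x, 5 mm thick; origin on the table 60 mm from the handle's end

How it is judged:
By the outcome, as a careful person would: the job done as asked, in the order asked, and still so for the second after the job is handed in, with the robot touching nothing.
It also fails if it takes over 67 s, if anything falls off the work surface, if the arm or the gripper's body presses on something with over 40 N, if the wrist force passes 120 N, or if a joint passes its speed limit or range.

## Working session

There is one attempt and no reset: what is moved stays moved. The work goes in short steps, Python scripts to look and compute and a shell command to move; the robot and the scene stay as the last step left them, time stands still between calls to the robot, and variables do not carry over. Pictures are saved under pics/ and viewed, at most 10 in all, crops included, and the job is handed in when it is done.

```bash
mkdir -p pics
python3 - <<'E'
from workcell import manip
import cv2,numpy as np
s=manip.sense();print(s)
for n in("scene","top"):
    im=manip.snapshot(n);cv2.imwrite(f"pics/{n}0.png",im[:,:,::-1])
    p=manip.camera_params(n);print(n,{k:np.round(v,3).tolist() for k,v in p.items()})
E
```

```text
{'t': 0.0, 'qpos': array([ 1.51204950e+00,  3.59396446e-01,  1.10807638e-02, -3.38692262e-04,
       -1.22406928e+00, -2.88089776e-01]), 'dq': array([ 0.00084695,  0.00165408, -0.00174024,  0.00034017,  0.00114983,
       -0.00107847]), 'joint_torque': array([ 4.28449739e-04, -5.82712626e+01,  2.93059981e+01,  6.99729100e+00,
        7.09085565e-03, -1.57884360e-04]), 'tcp_pos': array([229.34712398, 634.4589571 , 291.22799743]), 'tcp_rot': array([ 3.09284926e+00, -5.41982770e-01, -2.11291254e-04]), 'wrist_force': array([-0.45705586, -0.17652414,  0.62879279]), 'wrist_torque': array([-0.01610681, -0.00083987,  0.03411227]), 'gripper_force': 0.0, 'gripper_width': 87.78498592549633}
scene {'fx': 420.326, 'fy': 420.326, 'cx': 316.586, 'cy': 200.846, 'world_from_camera': [[-0.765, 0.611, -0.204, 293.456], [-0.644, -0.723, 0.25, 262.468], [0.005, 0.323, 0.946, 1272.142], [0.0, 0.0, 0.0, 1.0]]}
top {'fx': 445.924, 'fy': 445.924, 'cx': 320.771, 'cy': 198.638, 'world_from_camera': [[0.007, 0.996, -0.091, 371.59], [-1.0, 0.007, 0.009, -8.15], [0.01, 0.091, 0.996, 1722.458], [0.0, 0.0, 0.0, 1.0]]}
```

View pics/scene0.png

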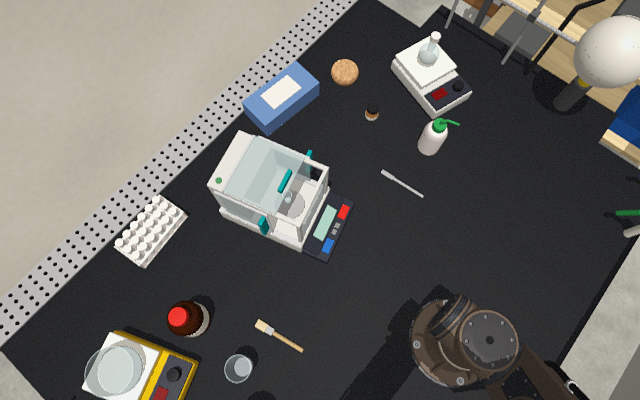

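View pics/top0.png

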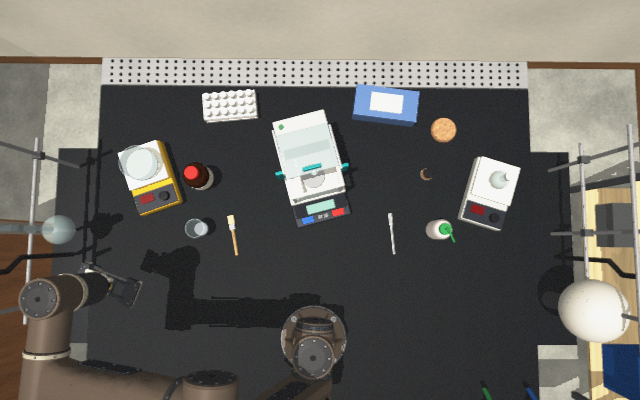

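The scene view has the top bar at about (285,180), the left at (264,225), the right at (310,155), the blue key at (328,246) and the red key at (343,212). In the top view the bars are at about (313,167), (281,173) and (345,168). Next I'll segment them by colour.

```bash
cat > h.py <<'E'
from workcell import manip
import cv2,numpy as np
from scipy.spatial.transform import Rotation as R
def ray(p,uv):
    M=p["world_from_camera"];d=np.array([(uv[0]-p["cx"])/p["fx"],-(uv[1]-p["cy"])/p["fy"],-1.])
    return M[:3,3],M[:3,:3]@d
def onz(p,uv,z):
    o,d=ray(p,uv);return o+d*(z-o[2])/d[2]
def proj(p,X):
    M=p["world_from_camera"];c=M[:3,:3].T@(np.asarray(X)-M[:3,3]);return np.array([p["cx"]-p["fx"]*c[0]/c[2],p["cy"]+p["fy"]*c[1]/c[2]])
HSV={"teal":((84,120,50),(96,255,255)),"blue":((100,150,80),(118,255,255)),"red":((0,170,120),(6,255,255))}
def blobs(im,col,box,amin=6):
    m=cv2.inRange(cv2.cvtColor(im,cv2.COLOR_RGB2HSV),*[np.array(a) for a in HSV[col]])
    k=np.zeros_like(m);x0,y0,x1,y1=box;k[y0:y1,x0:x1]=m[y0:y1,x0:x1]
    n,l,st,c=cv2.connectedComponentsWithStats(k)
    return [(st[i].tolist(),c[i].round(1).tolist(),[v.round(1).tolist() for v in cv2.boxPoints(cv2.minAreaRect(np.argwhere(l==i)[:,::-1].astype(np.float32)))]) for i in range(1,n) if st[i][4]>=amin]
E
python3 - <<'E'
from h import *
for n,box in(("scene",(200,120,360,270)),("top",(260,100,365,235))):
    im=cv2.imread(f"pics/{n}0.png")[:,:,::-1].copy();p=manip.camera_params(n)
    for c,z in(("teal",282),("blue",51.5),("red",51.5)):
        for st,cc,bp in blobs(im,c,box):
            print(n,c,st,cc,"z51",onz(p,cc,51.5)[:2].round(),"z235",onz(p,cc,235)[:2].round(),"z282",onz(p,cc,282)[:2].round())
a=cv2.imread("pics/scene0.png")[120:270,200:360];b=cv2.imread("pics/top0.png")[100:235,260:365]
cv2.imwrite("pics/crop.png",np.hstack([cv2.resize(a,(400,375),interpolation=2),cv2.resize(b,(292,375),interpolation=2)]))
E
```

```text
scene teal [306, 149, 7, 11, 44] [309.8, 153.5] z51 [ 676. -168.] z235 [ 618. -103.] z282 [604. -87.]
scene teal [310, 166, 2, 5, 8] [310.4, 167.6] z51 [ 643. -132.] z235 [590. -73.] z282 [577. -58.]
scene teal [278, 169, 14, 24, 138] [284.7, 180.5] z51 [676. -47.] z235 [618.  -1.] z282 [604.  11.]
scene teal [258, 216, 11, 19, 136] [263.2, 225.0] z51 [630. 102.] z235 [579. 126.] z282 [566. 133.]
scene blue [321, 237, 13, 17, 127] [327.2, 245.4] z51 [443.  26.] z235 [420.  62.] z282 [415.  71.]
scene red [337, 204, 13, 16, 110] [342.9, 211.5] z51 [473. -85.] z235 [446. -33.] z282 [439. -20.]
top teal [303, 163, 18, 8, 68] [311.5, 166.9] z51 [645.  12.] z235 [615.  10.] z282 [607.   9.]
top teal [342, 162, 7, 10, 49] [344.8, 166.1] z51 [ 649. -114.] z235 [ 619. -103.] z282 [ 611. -100.]
top teal [275, 171, 10, 8, 55] [279.3, 174.6] z51 [614. 133.] z235 [588. 118.] z282 [581. 114.]
top blue [302, 216, 12, 8, 73] [307.6, 219.5] z51 [446.  25.] z235 [437.  21.] z282 [435.  20.]
top red [332, 208, 12, 8, 71] [337.4, 211.5] z51 [476. -87.] z235 [465. -78.] z282 [462. -76.]
```

View pics/crop.png

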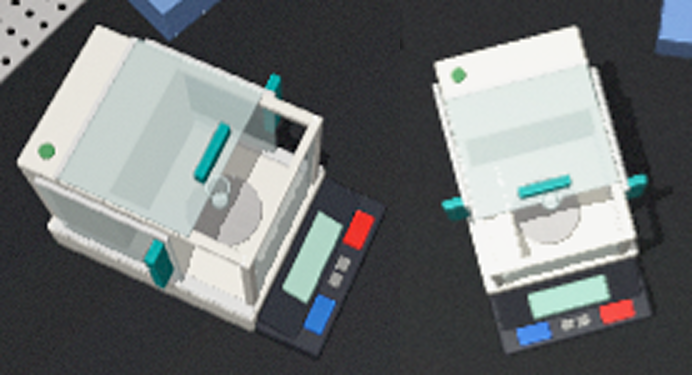

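The key line gives a balance yaw of about 0.267 rad and a centre near (614,12). Next: rise, fly towards the balance, turn the tool so its y axis lies along balance -x, and close the fingers.

```bash
python3 -m crank '0 0 -0.9 0 0 0 -1;0 0 -0.9 0 0 0 -1;0 0 -0.9 0 0 0 -1;0 0 -0.9 0 0 0 -1;0.8 0.7 0 0 0 0 -1;0.8 0.7 0 0 0 0 -1;0.8 0.7 0 0 0 0 -1;0.8 0.7 0 0 0 0 -1;0.8 0.7 0 0 0 0 -1;0.8 0.7 0 0 0 0 -1' 10
python3 -m crank '0.8 0.7 0 0 0 0 -1;0.8 0.7 0 0 0 0 -1;0.8 0.7 0 0 0 0 -1;0.8 0.7 0 0 0 0 -1;0.8 0.7 0 0 0 0 -1;0.8 0.7 0 0 0 0 -1;0.8 0.7 0 0 0 0 -1;0.8 0.7 0 0 0 0 -1;0.8 0.7 0 0 0 0 -1;0 0 0 0 0 1 -1'
python3 -m crank '0 0 0 0 0 1 -1;0 0 0 0 0 1 -1;0 0 0 0 0 1 -1;0 0 0 0 0 1 -1;0 0 0 0 0 1 -1;0 0 0 0 0 0.4 -1;0 0 0 0 0 0 -1'
python3 - <<'E'
from h import *
s=manip.sense();print(s["t"],s["tcp_pos"],R.from_rotvec(s["tcp_rot"]).as_matrix().round(3),s["qpos"])
p=manip.camera_params("wrist");im=manip.snapshot("wrist");cv2.imwrite("pics/w1.png",im[:,:,::-1]);print(p["world_from_camera"].round(3),p["fx"])
for c,z in(("teal",282),("blue",51.5),("red",51.5)):
    for st,cc,bp in blobs(im,c,(0,0,640,400),60):print(c,st,cc,bp,onz(p,cc,51.5)[:2].round(1),onz(p,cc,235)[:2].round(1),onz(p,cc,282)[:2].round(1))
E
```

```text
t: 1.1
tcp_pos: [353.3, 409.8, 435.9]
tcp_rot: [3.094, -0.542, -0.0]
wrist_force: [1.2, 0.2, -0.5]
gripper_width: 13.6
gripper_force: 0.0
t: 2.1
tcp_pos: [539.4, 73.0, 435.2]
tcp_rot: [3.043, -0.775, -0.002]
wrist_force: [0.3, 0.9, -0.6]
gripper_width: 0.6
gripper_force: 0.0
t: 2.8
tcp_pos: [537.9, 76.6, 435.8]
tcp_rot: [2.493, -1.91, -0.001]
wrist_force: [0.8, 0.3, 0.1]
gripper_width: 0.2
gripper_force: 0.0
2.8 [537.94680899  76.61529112 435.78148815] [[ 0.26  -0.966 -0.001]
 [-0.966 -0.26  -0.   ]
 [-0.     0.001 -1.   ]] [ 5.02107346e-01  7.95221200e-02 -2.90609027e-02 -1.89801190e-04
 -1.46296457e+00 -2.38893553e-01]
[[-9.65000e-01  2.50000e-01  7.50000e-02  5.57257e+02]
 [-2.61000e-01 -9.25000e-01 -2.76000e-01  1.10900e+00]
 [ 0.00000e+00 -2.86000e-01  9.58000e-01  5.28187e+02]
 [ 0.00000e+00  0.00000e+00  0.00000e+00  1.00000e+00]] 329.51520702684877
teal [238, 44, 24, 92, 1668] [250.0, 89.1] [[237.89999389648438, 44.099998474121094], [256.6000061035156, 42.900001525878906], [262.79998779296875, 134.60000610351562], [244.10000610351562, 135.89999389648438]] [651.5   9.7] [615.2   6.4] [605.9   5.6]
teal [243, 203, 26, 27, 411] [253.3, 216.3] [[243.0, 203.0], [268.0, 203.0], [268.0, 229.0], [243.0, 229.0]] [609.1 189.7] [589.1 117.1] [584.   98.5]
blue [382, 123, 18, 31, 517] [390.3, 137.9] [[382.0, 123.0], [399.0, 123.0], [399.0, 153.0], [382.0, 153.0]] [444.5  22.4] [487.9  14.2] [499.   12.1]
red [386, 33, 20, 36, 643] [395.2, 50.1] [[385.1000061035156, 67.5], [387.1000061035156, 32.099998474121094], [405.29998779296875, 33.099998474121094], [403.3999938964844, 68.5]] [475.2 -88.8] [506.8 -54.2] [514.9 -45.3]
```

View pics/w1.png

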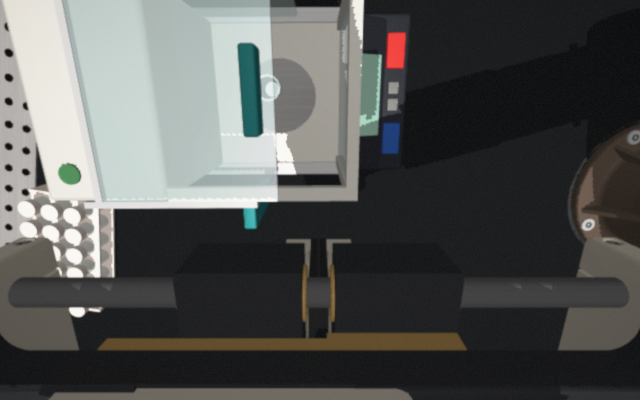

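The wrist view shows the top bar at (250,89), the left bar at (253,216), and the keys at (390,138) and (395,50). All of it agrees with the other views. Balance coordinates: left bar x≈3, right ≈-26, top ≈-9. Next I'll go behind the left bar.

```bash
cat > st.py <<'E'
from h import *
s=manip.sense();T=s["tcp_pos"];e=np.array([.9647,.2634]);d=T[:2]-[614.1,10.8]
f=s["wrist_force"]
print("t",s["t"],"bal x,y",(d@e).round(1),(d@[-e[1],e[0]]).round(1),"z",T[2].round(1),"F bal",(f[:2]@e).round(1),(f[:2]@[-e[1],e[0]]).round(1),f[2].round(1))
E
python3 -m crank '-0.25 -0.85 0 0 0 0 -1;-0.25 -0.85 0 0 0 0 -1;-0.25 -0.85 0 0 0 0 -1;0 0 0 0 0 0 -1;0 0 0 0 0 0 -1' >/dev/null
python3 st.py
python3 -m crank '0 0 0.8 0 0 0 -1;0 0 0.8 0 0 0 -1;0 0 0.8 0 0 0 -1;0 0 0.8 0 0 0 -1;0 0 0.8 0 0 0 -1;0 0 0 0 0 0 -1;0 0 0 0 0 0 -1' >/dev/null
python3 st.py
python3 -m crank '0 0.15 0 0 0 0 -1;0 0.15 0 0 0 0 -1;0 0.15 0 0 0 0 -1;0 0.15 0 0 0 0 -1;0 0.15 0 0 0 0 -1' >/dev/null
python3 st.py
```

```text
t 3.35 bal x,y 46.7 113.6 z 434.7 F bal -0.9 0.5 -0.3
t 4.05 bal x,y 46.0 112.9 z 277.4 F bal -0.3 0.1 0.9
t 4.55 bal x,y 16.1 113.4 z 277.2 F bal 2.0 0.0 2.7
```

```bash
for i in 1; do python3 -m crank '0 0.15 0 0 0 0 -1;0 0.15 0 0 0 0 -1;0 0.15 0 0 0 0 -1;0 0.15 0 0 0 0 -1' >/dev/null
python3 st.py; done
python3 -m crank '0 0.15 0 0 0 0 -1;0 0.15 0 0 0 0 -1;0 0.15 0 0 0 0 -1' >/dev/null
python3 st.py
python3 - <<'E'
from h import *
im=manip.snapshot("wrist");cv2.imwrite("pics/w2.png",im[:,:,::-1])
E
```

```text
t 4.95 bal x,y -8.4 113.4 z 276.2 F bal 3.3 -0.3 3.0
t 5.25 bal x,y -26.4 113.4 z 276.1 F bal 2.4 -0.8 2.9
```

View pics/w2.png

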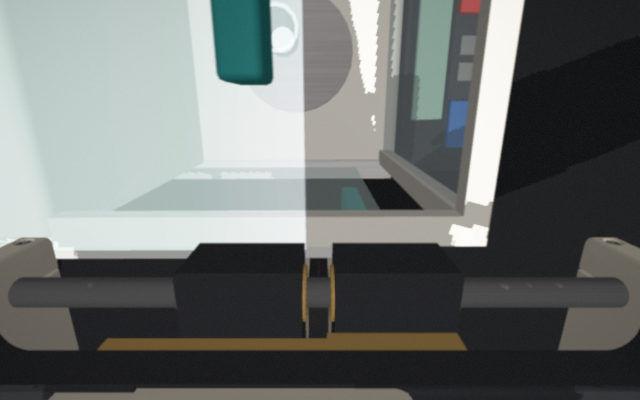

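The left bar shows at (350,198), ahead of the fingers, so it is moving with about 3 N on it. I'll continue to the stop.

```bash
python3 -m crank '0 0.15 0 0 0 0 -1;0 0.15 0 0 0 0 -1;0 0.1 0 0 0 0 -1' >/dev/null; python3 st.py
python3 -m crank '0 0.08 0 0 0 0 -1;0 0.08 0 0 0 0 -1' >/dev/null; python3 st.py
python3 -m crank '0 0.08 0 0 0 0 -1;0 0.08 0 0 0 0 -1' >/dev/null; python3 st.py
```

```text
t 5.6 bal x,y -42.6 113.5 z 276.0 F bal 1.7 -0.3 0.9
t 5.8 bal x,y -48.6 113.4 z 276.0 F bal 1.8 -0.4 0.0
t 6.0 bal x,y -52.8 113.7 z 276.5 F bal 18.5 -5.1 -11.0
```

Left pane is at its stop (18 N). I'll back off, rise, and go behind the top bar.

```bash
python3 -m crank '0 -0.4 0 0 0 0 -1;0 -0.4 0 0 0 0 -1;0 0 -0.8 0 0 0 -1;0 0 -0.8 0 0 0 -1;0 0 -0.8 0 0 0 -1;0.72 -0.4 0 0 0 0 -1;0.72 -0.4 0 0 0 0 -1;0.72 -0.4 0 0 0 0 -1;0.72 -0.4 0 0 0 0 -1;0 0 0 0 0 0 -1' >/dev/null; python3 st.py
python3 - <<'E'
from h import *
im=manip.snapshot("wrist");cv2.imwrite("pics/w3.png",im[:,:,::-1])
E
```

```text
t 7.0 bal x,y 41.6 -4.5 z 370.2 F bal 0.4 0.1 -0.5
```

View pics/w3.png

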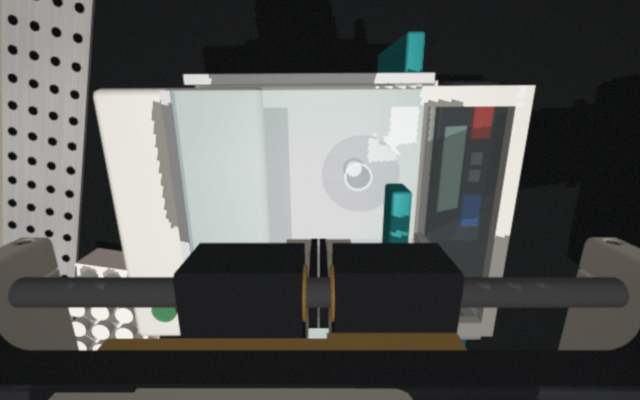

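The top bar at (398,215) is ahead of the fingers (318,300), and the right bar is at (415,55). Descend and push the top.

```bash
python3 -m crank '0 0 0.5 0 0 0 -1;0 0 0.42 0 0 0 -1;0 0 0 0 0 0 -1;0 0.15 0 0 0 0 -1;0 0.15 0 0 0 0 -1;0 0.15 0 0 0 0 -1;0 0.15 0 0 0 0 -1;0 0.15 0 0 0 0 -1' >/dev/null; python3 st.py
python3 -m crank '0 0.15 0 0 0 0 -1;0 0.15 0 0 0 0 -1;0 0.15 0 0 0 0 -1;0 0.15 0 0 0 0 -1' >/dev/null; python3 st.py
python3 -m crank '0 0.15 0 0 0 0 -1;0 0.15 0 0 0 0 -1;0 0.15 0 0 0 0 -1' >/dev/null; python3 st.py
```

```text
t 7.85 bal x,y 10.9 -1.8 z 336.2 F bal 1.9 -0.1 0.9
t 8.25 bal x,y -13.4 -1.8 z 335.5 F bal 2.7 -0.9 1.4
t 8.55 bal x,y -31.5 -1.8 z 335.4 F bal 2.2 -1.1 1.0
```

```bash
python3 -m crank '0 0.15 0 0 0 0 -1;0 0.1 0 0 0 0 -1' >/dev/null; python3 st.py
python3 -m crank '0 0.08 0 0 0 0 -1;0 0.08 0 0 0 0 -1' >/dev/null; python3 st.py
python3 -m crank '0 0.08 0 0 0 0 -1;0 0.08 0 0 0 0 -1' >/dev/null; python3 st.py
```

```text
t 8.75 bal x,y -41.6 -1.8 z 335.4 F bal 2.3 0.2 0.8
t 8.95 bal x,y -47.7 -1.7 z 335.3 F bal 1.7 -1.8 1.8
t 9.15 bal x,y -49.1 -1.6 z 335.7 F bal 29.1 -8.1 -17.3
```

```bash
python3 -m crank '0 -0.4 0 0 0 0 -1;0 -0.2 -0.4 0 0 0 -1;0 0 -0.6 0 0 0 -1;0.7 -0.3 0 0 0 0 -1;0.7 -0.3 0 0 0 0 -1;0.7 -0.3 0 0 0 0 -1;0.7 -0.3 0 0 0 0 -1;0 0 0 0 0 0 -1;0 0 0 0 0 0 -1' >/dev/null; python3 st.py
python3 - <<'E'
from h import *
im=manip.snapshot("wrist");cv2.imwrite("pics/w4.png",im[:,:,::-1])
n="top";im=manip.snapshot(n);p=manip.camera_params(n)
for st,cc,bp in blobs(im,"teal",(260,100,365,235)):
    for z in(235,282):
        d=onz(p,cc,z)[:2]-[614.1,10.8];print(z,cc,(d@[.9647,.2634]).round(1),(d@[-.2634,.9647]).round(1))
E
```

```text
t 10.05 bal x,y 17.5 -114.2 z 374.0 F bal -0.2 0.1 -0.8
235 [346.5, 163.0] -16.9 -118.9
282 [346.5, 163.0] -23.9 -113.7
235 [316.5, 185.6] -65.2 -1.3
282 [316.5, 185.6] -70.7 0.1
```

View pics/w4.png

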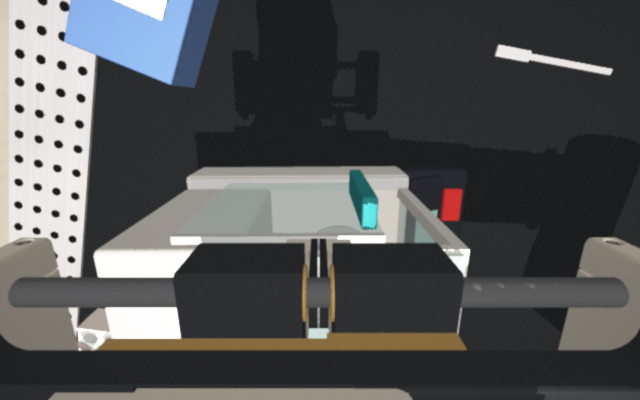

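The top bar is now near the front at (365,200) in the wrist view. The right bar is hidden under the gripper. Descend behind it and push.

```bash
python3 -m crank '0 -0.2 0 0 0 0 -1;0 0 0.8 0 0 0 -1;0 0 0.8 0 0 0 -1;0 0 0.8 0 0 0 -1;0 0 0 0 0 0 -1' >/dev/null; python3 st.py
python3 -m crank '0 0.15 0 0 0 0 -1;0 0.15 0 0 0 0 -1;0 0.15 0 0 0 0 -1;0 0.15 0 0 0 0 -1;0 0.15 0 0 0 0 -1;0 0.15 0 0 0 0 -1' >/dev/null; python3 st.py
python3 -m crank '0 0.15 0 0 0 0 -1;0 0.15 0 0 0 0 -1;0 0.15 0 0 0 0 -1;0 0.15 0 0 0 0 -1' >/dev/null; python3 st.py
```

```text
t 10.65 bal x,y 24.3 -112.4 z 274.8 F bal -0.3 -0.9 -1.2
t 11.25 bal x,y -10.0 -113.9 z 280.5 F bal 2.3 -0.2 1.3
t 11.65 bal x,y -34.5 -113.8 z 279.4 F bal 1.5 -0.4 2.3
```

```bash
python3 -m crank '0 0.12 0 0 0 0 -1;0 0.1 0 0 0 0 -1' >/dev/null; python3 st.py
python3 -m crank '0 0.08 0 0 0 0 -1;0 0.08 0 0 0 0 -1' >/dev/null; python3 st.py
python3 -m crank '0 0.08 0 0 0 0 -1;0 0.06 0 0 0 0 -1' >/dev/null; python3 st.py
```

```text
t 11.85 bal x,y -43.3 -113.8 z 279.4 F bal 1.2 -0.8 2.2
t 12.05 bal x,y -49.5 -113.7 z 279.3 F bal 3.0 -1.7 1.1
t 12.25 bal x,y -53.1 -113.7 z 279.6 F bal 14.5 -2.4 -5.0
```

Right pane is at its stop. I'll back off, lift, go above the tare key, and turn so the camera side faces the robot.

```bash
python3 -m crank '0 -0.4 0 0 0 0 -1;0 0 -0.8 0 0 0 -1;0 0 -0.8 0 0 0 -1;0 0 -0.8 0 0 0 -1;-0.62 0.44 0 0 0 0 -1;-0.62 0.44 0 0 0 0 -1;-0.62 0.44 0 0 0 0 -1;-0.62 0.44 0 0 0 0 -1;-0.62 0.44 0 0 0 0 -1;-0.62 0.44 0 0 0 0 -1' >/dev/null
python3 -m crank '-0.55 0.44 0 0 0 0 -1;0 0 0 0 0 1 -1;0 0 0 0 0 1 -1;0 0 0 0 0 1 -1;0 0 0 0 0 1 -1;0 0 0 0 0 1 -1;0 0 0 0 0 1 -1;0 0 0 0 0 1 -1;0 0 0 0 0 1 -1;0 0 0 0 0 1 -1' >/dev/null
python3 -m crank '0 0 0 0 0 1 -1;0 0 0 0 0 0.47 -1;0 0 0 0 0 0 -1;0 0 0 0 0 0 -1';python3 st.py
python3 - <<'E'
from h import *
I={n:manip.snapshot(n) for n in("wrist","top","scene")}
for n,im in I.items():
    p=manip.camera_params(n);box={"scene":(200,120,360,270),"top":(260,100,365,235),"wrist":(0,0,640,400)}[n]
    for c,z in(("teal",235),("teal",282),("blue",51.5),("red",51.5)):
        for st,cc,bp in blobs(im,c,box,6):
            d=onz(p,cc,z)[:2]-[614.1,10.8];print(n,c,z,st,(d@[.9647,.2634]).round(1),(d@[-.2634,.9647]).round(1))
w=cv2.resize(I["wrist"],(480,300));a=I["scene"][120:270,200:360];b=I["top"][100:235,260:365]
o=np.hstack([cv2.resize(a,(400,300),interpolation=2),cv2.resize(b,(400,300),interpolation=2)])
o=np.vstack([o,np.hstack([w,np.zeros((300,320,3),np.uint8)])])
cv2.imwrite("pics/c5.png",o[:,:,::-1])
E
```

```text
t: 14.65
tcp_pos: [442.6, 23.5, 375.0]
tcp_rot: [0.417, -3.113, 0.0]
wrist_force: [0.3, -0.4, 0.2]
gripper_width: 0.7
gripper_force: 0.0
t 14.65 bal x,y -162.1 57.4 z 375.0 F bal 0.2 -0.5 0.2
wrist teal 235 [129, 251, 44, 26, 501] -118.8 -73.6
wrist teal 235 [97, 307, 20, 11, 206] -75.1 -116.4
wrist teal 282 [129, 251, 44, 26, 501] -143.4 -47.2
wrist teal 282 [97, 307, 20, 11, 206] -108.5 -81.4
wrist blue 51.5 [301, 157, 34, 19, 642] -161.4 56.3
wrist red 51.5 [210, 157, 36, 19, 644] -161.3 -58.6
top teal 235 [346, 178, 8, 8, 43] -78.2 -111.3
top teal 235 [311, 182, 15, 6, 48] -64.2 -9.3
top teal 282 [346, 178, 8, 8, 43] -83.3 -106.4
top teal 282 [311, 182, 15, 6, 48] -69.7 -7.5
top red 51.5 [338, 208, 6, 6, 28] -158.4 -70.8
scene teal 235 [287, 234, 2, 5, 8] -72.9 121.4
scene teal 282 [287, 234, 2, 5, 8] -80.6 130.7
```

View pics/c5.png

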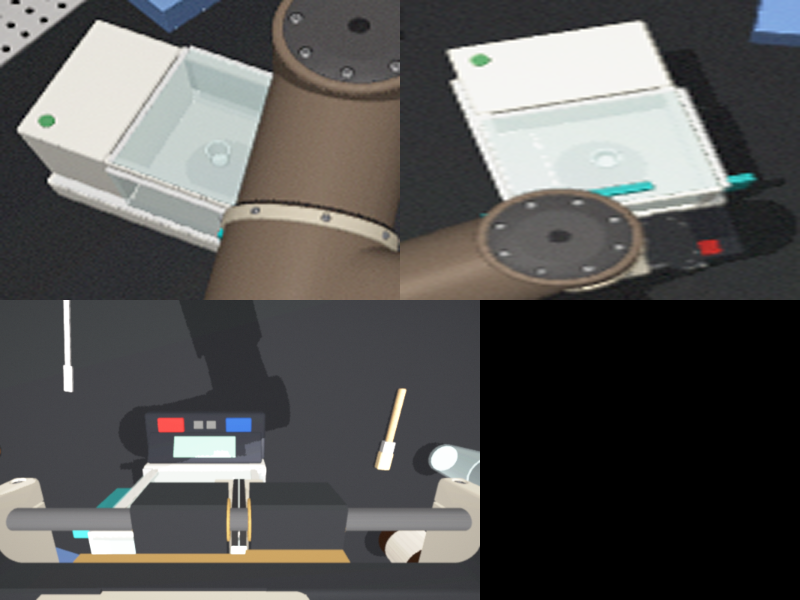

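All three panes look shut, with the vial still upright on the pan. The tare key is at balance (-161,56) and the tool is at (-162,57), so I'll descend.

```bash
python3 -m crank '0 0 0.9 0 0 0 -1;0 0 0.9 0 0 0 -1;0 0 0.9 0 0 0 -1;0 0 0.9 0 0 0 -1;0 0 0.9 0 0 0 -1;0 0 0.9 0 0 0 -1;0 0 0.6 0 0 0 -1;0 0 0 0 0 0 -1;0 0 0 0 0 0 -1;0 0 0 0 0 0 -1' >/dev/null; python3 st.py
python3 -m crank '0 0 0.1 0 0 0 -1;0 0 0 0 0 0 -1' >/dev/null; python3 st.py
```

```text
t 15.8 bal x,y -160.6 57.6 z 136.8 F bal 0.7 -0.0 0.5
t 16.0 bal x,y -161.4 57.5 z 131.9 F bal -0.5 -0.1 0.5
```

```bash
python3 -m crank '0 0 0.15 0 0 0 -1;0 0 0.1 0 0 0 -1;0 0 0 0 0 0 -1' >/dev/null; python3 st.py
python3 -m crank '0 0 0.08 0 0 0 -1;0 0 0 0 0 0 -1' >/dev/null; python3 st.py
python3 -m crank '0 0 0.05 0 0 0 -1;0 0 0 0 0 0 -1' >/dev/null; python3 st.py
python3 -m crank '0 0 0.05 0 0 0 -1;0 0 0 0 0 0 -1' >/dev/null; python3 st.py
```

```text
t 16.3 bal x,y -162.1 57.3 z 120.7 F bal -0.6 0.5 -0.1
t 16.5 bal x,y -161.8 57.4 z 117.8 F bal 0.2 -0.3 0.5
t 16.7 bal x,y -161.6 57.4 z 116.1 F bal -0.3 0.5 1.7
t 16.9 bal x,y -161.5 57.4 z 114.2 F bal -0.1 -0.8 3.4
```

```bash
python3 -m crank '0 0 0.04 0 0 0 -1;0 0 0 0 0 0 -1' >/dev/null; python3 st.py
python3 -m crank '0 0 0.03 0 0 0 -1;0 0 0 0 0 0 -1' >/dev/null; python3 st.py
```

```text
t 17.1 bal x,y -161.5 57.4 z 113.2 F bal -4.1 1.6 13.1
t 17.3 bal x,y -161.5 57.4 z 112.8 F bal -8.0 2.5 25.9
```

The key is fully down (the force rose sharply against its stop). Let go, lift, and retreat for a check.

```bash
python3 -m crank '0 0 -0.2 0 0 0 -1;0 0 -0.5 0 0 0 -1;0 0 -0.9 0 0 0 -1;0 0 -0.9 0 0 0 -1;0 0 -0.9 0 0 0 -1;0 0 -0.9 0 0 0 -1;0 0 -0.9 0 0 0 -1;0 0.9 -0.5 0 0 0 -1;0 0.9 -0.5 0 0 0 -1;0 0.9 0 0 0 0 -1' >/dev/null
python3 -m crank '0 0.9 0 0 0 0 -1;0 0.9 0 0 0 0 -1;0 0.9 0 0 0 0 -1;0 0.9 0 0 0 0 -1;0 0.9 0 0 0 0 -1;0 0.9 0 0 0 0 -1;0 0 0 0 0 0 -1;0 0 0 0 0 0 -1' >/dev/null;python3 st.py
python3 - <<'E'
from h import *
I={n:manip.snapshot(n) for n in("top","scene")}
a=I["scene"][120:270,200:360];b=I["top"][100:235,260:365]
for n,im in I.items():
    p=manip.camera_params(n);box={"scene":(200,120,360,270),"top":(260,100,365,235)}[n]
    for z in(235,282):
        for st,cc,bp in blobs(im,"teal",box,6):
            d=onz(p,cc,z)[:2]-[614.1,10.8];print(n,z,st,(d@[.9647,.2634]).round(1),(d@[-.2634,.9647]).round(1))
o=np.hstack([cv2.resize(a,(400,375),interpolation=2),cv2.resize(b,(292,375),interpolation=2)])
cv2.imwrite("pics/c6.png",o[:,:,::-1])
E
```

```text
t 19.1 bal x,y -161.2 382.0 z 358.7 F bal 0.2 0.4 0.3
top 235 [346, 178, 8, 8, 44] -78.1 -111.0
top 235 [308, 182, 18, 8, 63] -64.3 -1.9
top 235 [281, 195, 9, 7, 47] -78.7 111.0
top 282 [346, 178, 8, 8, 44] -83.2 -106.1
top 282 [308, 182, 18, 8, 63] -69.9 -0.4
top 282 [281, 195, 9, 7, 47] -83.8 108.9
scene 235 [324, 157, 7, 10, 40] -77.5 -112.1
scene 235 [300, 179, 14, 24, 131] -64.5 -11.0
scene 235 [287, 229, 9, 18, 113] -82.9 119.9
scene 282 [324, 157, 7, 10, 40] -85.0 -92.2
scene 282 [300, 179, 14, 24, 131] -72.6 4.3
scene 282 [287, 229, 9, 18, 113] -90.1 129.3
```

View pics/c6.png

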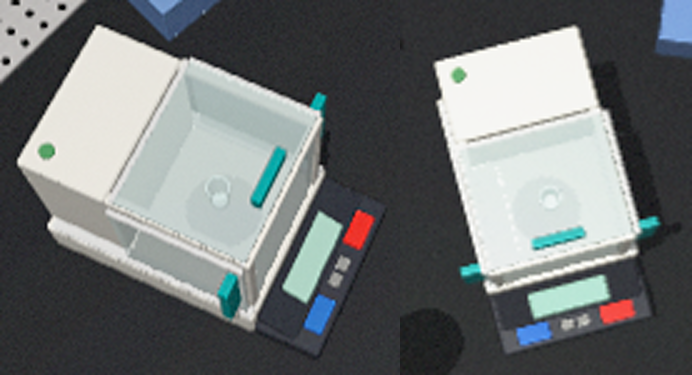

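All three panes are shut, with the side bars at x≈-78 and the top bar at ≈-71. The vial is upright on the pan and both keys are up.

```bash
python3 -c "
from workcell import manip
print(manip.job_done())"
```

```text
the job is handed in; nothing more can be done
None
```

The left, right and top panes were pushed to their stops, then the blue tare key was pressed right down and let go; the last pictures show the panes shut, the vial upright and both keys up, and I handed the job in at about 19 s (no verdict was returned).

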